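# Throw the cell-test isolator past its lockout gate

## Robot

A 6-joint arm with a two-finger parallel gripper is mounted at the origin on the work surface. World frame = base frame: x ahead of the robot, y to its left, z up, the work surface at z = 0. Lengths are in mm, angles in rad, forces in N, time in s.
With the tool pointing down it reaches from about 275 to 750 mm from the base axis. Payload 10.2 kg.
Tool frame: the origin (TCP) lies midway between the tips of the shut fingers; the grasp point (between the pads) lies 19 mm behind it (ctrl.grip_depth is the distance from the TCP to the grasp point, in mm); y points along the fingers, x is the direction in which the jaws open and shut, and the axes are right-handed (so a half turn about y gives the same grasp; the last joint's range is limited). The gripper opens to 85 mm and grips with 20 to 120 N. Pads are 22 mm wide; open, the fingers measure 114 mm over their backs; the gripper's body (76 mm by 85 mm) begins 54 mm behind the grasp point. The pads swing forward as they close: fully open they stand 13 mm farther back than shut.
Start: joints at [-1.466, 0.313, 1.498, -0, 1.331, -0.223], TCP at [169.017, -497.056, 231.294] pointing down, gripper open.
Joint ranges: [-2.94, 2.94], [-0.97, 2.17], [0.19, 2.56], [-1.23, 4.37], [0.02, 3.11], [-2.88, 2.88]. Speed limits (rad/s): [2.39, 2.39, 3.01, 3.14, 3.14, 3.14].

## Interface

Orientations are given as a unit quaternion [w, x, y, z].
In Python, from rig import ctrl gives the robot as it stands. The module is installed in compiled form; this text tells all that it offers.
- The arm moves only by the tool drive_tool, never from a script. Its arguments are lists of equal length, an entry for each row: "gripper": the closure, from 0 (fully open) to 1 (shut); "offset": the shift along the tool's x, y, z in m, a list of three; "turn": the turn about the tool's y in degrees. In form: {"gripper": [gripper, ...], "offset": [[tx, ty, tz], ...], "turn": [turn, ...]}. A call has 1 to 20 rows; each row shifts and turns the commanded pose from where the row before left it, along the tool's axes as they then stand; what a row does not reach is not made up. A row lasts 1/12 s, in which the tool goes at most 41.7 mm and 7.16 degrees, less where a joint would pass 70% of its speed; a pose out of reach is approached as far as the arm can. A call is refused whole if a number of a shift passes 0.0417 or a number of a turn 7.16, either way. A call with a gripper value outside its range is refused whole. The fingers move at their own pace and stop on an object; "force" is the grip in N (left out, the last holds). Time passes only in rows, so rows that do not move let the fingers close. It gives the time, the measured TCP pose, the force and the opening at its end, in the units of the state.
- ctrl.sense(): the state, without advancing time (a new reading comes with each control period).
- ctrl.capture(name): name is "side" or "top" or "wrist"; returns (picture, depth): 420x560x3 uint8, red, green, blue; 420x560 float32, mm along the optical axis (not along the pixel's ray), 0 where there is no reading.
- ctrl.camera_params(name): a dict with "fovy" (degrees; the focal length in pixels is half the picture's height over the tangent of half this angle, whatever the lens; pixels are square), "cx", "cy" (the principal point, pixels), "view" (4x4, takes a point from world to camera coordinates); the wrist camera has in their place "tool_from_camera" (4x4, takes a point from camera to tool coordinates, whose origin is the TCP and whose axes are the tool frame's). Camera axes: x right, y down, z forward; pixel columns grow to the right and rows downward; lengths in mm; the calibration is good to about 2 mm. The wrist camera is an equidistant fisheye: a pixel r from the principal point sees the ray r / f radians off the axis. A picture is of the moment at which its call begins: read the wrist's pose just before it. camera_params takes no time and is no camera call.
- ctrl.finish_job(): hands the job in, once; it reports no verdict.
Trained networks look in the newest picture that a camera, given by its name, has taken for a name from the list of things; names that differ only in an ending like _2 or _b are one class to them, and where a whole thing is asked for, a point or a joint stands for the part that bears it (a point fixed in the world has none). Each returns a list of dicts, best first, with "score" (0 to 1); they miss things now and then, are a little off and sometimes report something else, mostly with a low value. They report only what shows in the picture. A call takes as long as a camera call.
- ctrl.boxes_of(camera, query): "centre" ([x, y, z] in mm, in the coordinates of the camera as it stood for that picture, good to about 4 mm: the middle of the surface that is visible of it).
- ctrl.regions_of(camera, query): "mask" (420x560 bool, what is visible of it).
- ctrl.pinpoint(camera, query): "centre" ([x, y, z] in mm, in the coordinates of the camera as it stood for that picture, good to about 4 mm: a listed point, or the origin of a listed thing).
The state is a dict: "time_s": time; "joints": joint angles; "dq": joint speeds; "tau": joint torques, N m; "eef_pos": TCP position; "ee_rot": TCP orientation; "force": force on the tool from outside, world axes, zero at the start; "wrist_torque": the same for the moment, N m; "grip_width": opening from 0.0 (shut) to 1.0 (fully open).
Only numpy, scipy, OpenCV 4.12 (cv2) and the standard library are available. Lean on these libraries where they do the work, as an engineer would, in place of code of your own. Each camera call takes 0.05 s, during which the arm holds its last target.

## Task

Switch the bench isolator from safe (red end) to test (green end): lift the orange lockout collar clear of the red gate, push the lever away past the gate, then let the collar down and push the lever on until the collar's cross pin drops fully home in the notch before the green stop. Leave it latched there with your hand off it, and do not disturb the clamping jig, the pouch cell and the tape roll beside it.

Things in the scene. Friction and masses are not known exactly. Their poses are not given: they have to be found in the camera images.
- isolator: Grey isolator box bolted to the bench: foot 200 x 150 mm, body 180 x 130 mm, 60 mm high; a lever stands on it between two gate plates that reach 71 mm from the pivot. Origin: centre of the underside, z up; +x is the way the lever is thrown, from the red end (near the robot) to the green end. Place and heading (within 20 degrees) vary.
- lever_pivot (a point): Centre of the lever's hinge, 62 mm above the bench over the box's origin; the hinge axis is the box's y axis, the axes are those of the box.
- lever (a joint): Lever angle, rad. The lever leans to the box's -x by (0.733 - value) from vertical: 0 leans back 42 degrees, 0.733 is upright, 1.22 is its limit. Collar down, it plays from 0 to 0.14, where the pin meets the red gate; it is past the gate at 0.38. The latch notch centre lies between 0.62 and 0.91, adjusted and not reported. Hinge friction 0.45 N m: it stays where left.
- collar (a joint): Lift along the lever, m: 0 down, 0.018 upper stop. A spring presses it down, 4 N at 0, 8.5 N at 0.018. The gate passes only above 0.013. Behind it the pin rides on a land (0.006); at the notch it drops to 0 and blocks the lever both ways (some 2 degrees of play). Carried too far with the collar up, the pin stands on the green stop (0.013).
- collar_center (a point): Centre of the orange collar block, flat-sided: 34 mm along the swing (x), 32 mm (y), 28 mm along the lever (z, upwards). Collar down, it is 105 mm from the pivot along the lever. A 21 mm sleeve runs down to the 55 mm cross pin on the gate plates. Take it with the hand tilted along the lever, the fingers straddling the bar and closing on the block's x faces.
- bar_center (a point): Centre of the black round cross bar on the lever's top, 147 mm from the pivot: 15 mm thick, 100 mm long along y. z points up along the lever, y along the bar. Between the collar (down) and the bar are 20 mm of free 14 mm stem.
- clamp_jig: Bystander: orange cell-clamping jig of stacked plates, 150 x 120 x 66 mm, standing to the right of the isolator. Origin under its centre.
- pouch_cell: Bystander: flat silver pouch cell, 150 x 90 x 8 mm, lying to the left of the isolator. Origin under its centre.
- tape_roll: Bystander: blue tape roll lying flat, 90 mm across, 25 mm high, just off the isolator's near right corner. Origin under its centre.

How it is judged:
By the outcome, as a careful person would: the job done as asked, in the order asked, and still so for the second after the job is handed in, with the robot touching nothing.
It also fails if it takes over 45 s, if anything falls off the work surface, if the arm or the gripper's body presses on something with over 40 N, if the wrist force passes 120 N, or if a joint passes its speed limit or range.

## Working session

There is one attempt and no reset: what is moved stays moved. The work goes in short steps, Python scripts to look and compute and a tool call to move; the robot and the scene stay as the last step left them, time stands still between calls to the robot, and variables do not carry over. Pictures are saved under pics/ and viewed, and the job is handed in when it is done.

Besides the shell and the picture viewer there is one more tool, called after "Call:" by a JSON object that holds its "op" and its "data", one argument or row to a line. drive_tool: Moves the arm, as the interface text tells. Its arguments: {"type":"object","properties":{"gripper":{"type":"array","items":{"type":"number"}},"offset":{"type":"array","items":{"type":"array","items":{"type":"number"}}},"turn":{"type":"array","items":{"type":"number"}},"force":{"type":"number"}},"required":["gripper","offset","turn"]}

```bash
mkdir -p pics; ls; cat > h.py <<'E'
import numpy as np, cv2
from rig import ctrl
from scipy.spatial.transform import Rotation as R
def rot(q): return R.from_quat([q[1],q[2],q[3],q[0]]).as_matrix()
def towld(name,p):
    c=ctrl.camera_params(name)
    V=np.array(c['view']); return (np.linalg.inv(V)@np.r_[p,1])[:3]
def save(name,fn):
    im,d=ctrl.capture(name); cv2.imwrite('pics/'+fn,im[:,:,::-1]); return im,d
E
python3 - <<'E'
from h import *
s=ctrl.sense(); print(s)
for n in ['side','top']:
    save(n,n+'0.png'); print(n,ctrl.camera_params(n))
    for q in ['isolator','lever_pivot','collar_center','bar_center','clamp_jig','pouch_cell','tape_roll']:
        r=ctrl.pinpoint(n,q)
        print(q,[(round(a['score'],2),towld(n,a['centre']).round(1)) for a in r[:2]])
E
```

```text
pics
{'time_s': 0.0, 'joints': array([-1.46641683e+00,  3.13458392e-01,  1.49847911e+00,  1.10704963e-05,
        1.33099592e+00, -2.23358597e-01]), 'dq': array([ 5.88926518e-05,  5.02406401e-04, -2.44211002e-03,  1.37649709e-03,
       -2.91083138e-04, -3.16869477e-04]), 'tau': array([-1.59959973e-04, -4.12265110e+01, -2.59744656e+01, -1.87407309e-04,
        4.07193991e-03,  1.91304935e-05]), 'eef_pos': array([ 168.98150225, -496.77536559,  230.71496455]), 'ee_rot': array([ 0.57522644, -0.57451234,  0.41204592, -0.41142226]), 'force': array([ 0.45234619, -1.12354346,  1.24915258]), 'wrist_torque': array([-0.00232268,  0.04015941,  0.00268042]), 'grip_width': 0.9981704369043932}
side {'fovy': 52.1306906017751, 'cx': 273.6818020227757, 'cy': 206.36417851708103, 'view': array([[ 9.99533147e-01, -2.99599932e-02, -5.99063550e-03,
        -5.89357363e+02],
       [-2.62316313e-02, -7.40972528e-01, -6.71022813e-01,
         1.08840523e+02],
       [ 1.56649426e-02,  6.70866687e-01, -7.41412501e-01,
         1.05110328e+03],
       [ 0.00000000e+00,  0.00000000e+00,  0.00000000e+00,
      
[... 504 characters left out ...]
 'view': array([[ 2.82954365e-02, -9.99377897e-01, -2.10520336e-02,
         1.98760068e+01],
       [-9.96415691e-01, -2.65194598e-02, -8.03273910e-02,
         6.26084116e+02],
       [ 7.97191305e-02,  2.32494751e-02, -9.96546197e-01,
         1.15208197e+03],
       [ 0.00000000e+00,  0.00000000e+00,  0.00000000e+00,
         1.00000000e+00]])}
isolator [(0.68, array([636.3, 131.6,   3.6]))]
lever_pivot [(0.93, array([631.6, 128.7,  63.7]))]
collar_center [(0.65, array([572.2, 149.2, 140.7]))]
bar_center [(0.84, array([541.6, 149.7, 172.6]))]
clamp_jig [(0.91, array([626.3, -92.9,   1.1]))]
pouch_cell [(0.69, array([688.2, 301.1,   1.3]))]
tape_roll [(0.62, array([501. ,  11.2,   0.8]))]
```

View pics/side0.png

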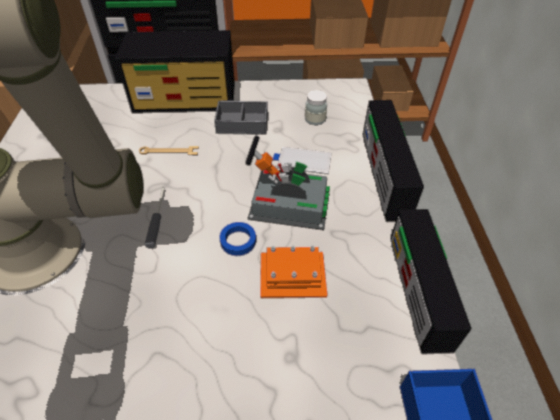

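View pics/top0.png

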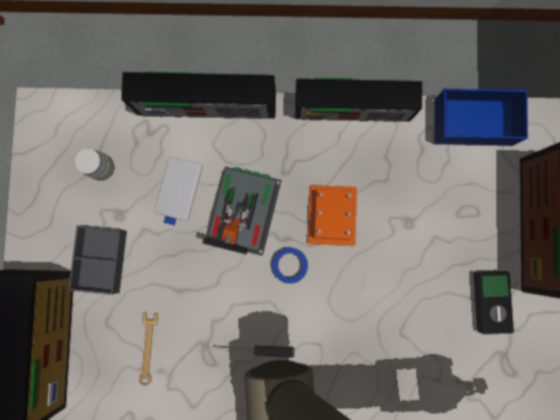

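```bash
cat >> h.py <<'E'
def cloud(name,d):
    c=ctrl.camera_params(name); f=210/np.tan(np.radians(c['fovy'])/2)
    v,u=np.mgrid[:420,:560]; 
    P=np.stack([(u-c['cx'])/f*d,(v-c['cy'])/f*d,d,np.ones_like(d)],-1)
    return (P@np.linalg.inv(np.array(c['view'])).T)[...,:3]
E
python3 - <<'E'
from h import *
for n in ['top','side']:
    im,d=ctrl.capture(n); P=cloud(n,d)
    m=ctrl.regions_of(n,'isolator')
    print([x['score'] for x in m],[int(x['mask'].sum()) for x in m])
    mm=m[0]['mask']&(d>0); Q=P[mm]; 
    print(np.histogram(Q[:,2],bins=np.arange(-10,200,10)))
    T=Q[(Q[:,2]>50)&(Q[:,2]<68)]
    print('top z',np.median(T[:,2]),'rect',cv2.minAreaRect(T[:,:2].astype(np.float32)))
    A=Q[Q[:,2]>-100]; print('all low',cv2.minAreaRect(A[A[:,2]<68][:,:2].astype(np.float32)))
    for q in ['collar_center','bar_center']:
        r=ctrl.regions_of(n,q)
        if r:
            k=r[0]['mask']&(d>0); K=P[k]; print(q,r[0]['score'],k.sum(),K.mean(0).round(1),np.percentile(K,[5,95],axis=0).round(0).tolist())
            if 'bar' in q and k.sum()>10:
                w,v=np.linalg.eigh(np.cov(K[:,:2].T)); print('axis deg',np.degrees(np.arctan2(v[1,1],v[0,1])), w)
E
```

```text
[0.62] [4718]
(array([   2,  300,  110,   21,   35,   89, 1393, 1516,  100,   51,   68,
        120,  105,  185,   38,   58,  120,   68,  131,  179]), array([-10,   0,  10,  20,  30,  40,  50,  60,  70,  80,  90, 100, 110,
       120, 130, 140, 150, 160, 170, 180, 190]))
top z 60.12139132937614 rect ((634.4280395507812, 133.35308837890625), (130.88548278808594, 179.7205047607422), 77.74061584472656)
all low ((635.718505859375, 131.7169647216797), (149.73416137695312, 202.87353515625), 77.00438690185547)
collar_center 0.58 346 [578.8 144.1 138.7] [[555.0, 129.0, 103.0], [602.0, 162.0, 163.0]]
bar_center 0.65 773 [572.9 146.2 146.6] [[534.0, 119.0, 74.0], [637.0, 187.0, 183.0]]
axis deg 166.60742765694746 [ 325.21119794 1075.84664681]
[0.94] [4766]
(array([ 44, 502, 190, 194, 220, 259, 968, 925, 126, 147, 138, 155, 187,
       216,  65,  76,  91,  54, 102,  92]), array([-10,   0,  10,  20,  30,  40,  50,  60,  70,  80,  90, 100, 110,
       120, 130, 140, 150, 160, 170, 180, 190]))
top z 59.90833561012789 rect ((635.411865234375, 132.00650024414062), (135.41351318359375, 181.61172485351562), 79.2088394165039)
all low ((624.8370971679688, 222.4107208251953), (326.7962341308594, 257.0517272949219), 78.3871841430664)
collar_center 0.79 328 [578.1 140.6 135.9] [[554.0, 127.0, 109.0], [600.0, 161.0, 161.0]]
```

Call:
{"op": "drive_tool", "data": {
  "gripper": [0,0,0,0,0,0,0,0,0,0,0,0,0,0,0,0,0,0,0,0],
  "offset": [
    [0,0,0],
    [0,0,0],
    [0,0,0],
    [0,0,0],
    [0,0,0],
    [-0.0287,0,0.0103],
    [-0.0287,0,0.0103],
    [-0.0287,0,0.0103],
    [-0.0287,0,0.0103],
    [-0.0287,0,0.0103],
    [-0.0287,0,0.0103],
    [-0.0287,0,0.0103],
    [-0.0287,0,0.0103],
    [-0.0287,0,0.0103],
    [-0.0287,0,0.0103],
    [-0.0287,0,0.0103],
    [-0.0287,0,0.0103],
    [-0.0287,0,0.0103],
    [-0.0287,0,0.0103],
    [-0.0287,0,0.0103]
  ],
  "turn": [6.3,6.3,6.3,6.3,6.3,0,0,0,0,0,0,0,0,0,0,0,0,0,0,0]
}}

```text
time_s: 2.87
eef_pos: [415.1, -109.7, 231.5]
ee_rot: [-0.442, 0.441, -0.552, 0.552]
force: [-0.3, -1.6, -0.3]
grip_width: 1.0
```

Call:
{"op": "drive_tool", "data": {
  "gripper": [0,0,0,0,0,0,0,0,0,0,0],
  "offset": [
    [-0.0287,0,0.0103],
    [-0.0287,0,0.0103],
    [-0.0287,0,0.0103],
    [-0.0287,0,0.0103],
    [-0.0287,0,0.0103],
    [-0.0287,0,0.0103],
    [-0.0287,0,0.0103],
    [-0.0287,0,0.0103],
    [-0.0287,0,0.0103],
    [0,0,0],
    [0,0,0]
  ],
  "turn": [0,0,0,0,0,0,0,0,0,0,0]
}}

```text
time_s: 3.78
eef_pos: [561.9, 121.4, 230.7]
ee_rot: [0.442, -0.442, 0.552, -0.552]
force: [-0.6, -0.4, 0.2]
grip_width: 1.0
```

```bash
cat >> h.py <<'E'
O=np.array([635,132.3,62.]); H=np.radians(-12.8)
RB=np.array([[np.cos(H),-np.sin(H),0],[np.sin(H),np.cos(H),0],[0,0,1]])
def box(p): return RB.T@(np.asarray(p)-O)   # box axes, relative to pivot
def tcp():
    s=ctrl.sense(); M=rot(s['ee_rot']); return s,M
E
python3 - <<'E'
from h import *
s,M=tcp(); c=ctrl.camera_params('wrist'); T=np.array(c['tool_from_camera'])
save('wrist','w1.png')
W=np.eye(4);W[:3,:3]=M;W[:3,3]=s['eef_pos']
print(s['time_s'],s['eef_pos'],'yaw',np.degrees(np.arctan2(M[1,0],M[0,0])),'box',box(s['eef_pos']),s['force'],s['joints']); print(T)
for q in ['isolator','lever_pivot','collar_center','bar_center']:
    for a in ctrl.pinpoint('wrist',q)[:2]:
        p=(W@T@np.r_[a['centre'],1])[:3]; print(q,round(a['score'],2),p.round(1),box(p).round(1))
E
```

```text
3.7833 [561.90362941 121.37377411 230.72645177] yaw -102.60213375031555 box [-68.85918965 -26.84909321 168.72645177] [-0.56654463 -0.37700039  0.22795872] [ 9.07593158e-03  4.24468538e-01  1.34117506e+00 -1.23563736e-04
  1.37673309e+00  1.79984497e+00]
[[ 9.99999603e-01 -3.47093162e-04 -8.20147769e-04  6.69885967e-01]
 [ 6.79874770e-04 -2.97297623e-01  9.54784615e-01 -1.43288137e+02]
 [-5.75227193e-04 -9.54784794e-01 -2.97297269e-01  7.61718616e+01]
 [ 0.00000000e+00  0.00000000e+00  0.00000000e+00  1.00000000e+00]]
isolator 0.93 [632.2 129.    4. ] [ -2.   -3.8 -58. ]
lever_pivot 0.7 [632.9 134.3  58.7] [-2.5  1.5 -3.3]
collar_center 0.77 [569.8 146.7 140.4] [-66.7  -0.4  78.4]
bar_center 0.82 [547.3 154.2 171.6] [-90.4   1.9 109.6]
```

View pics/w1.png

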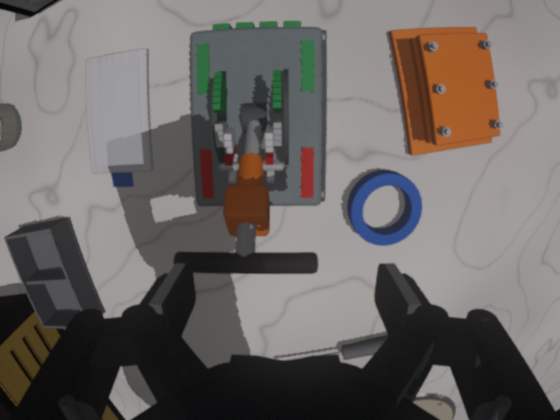

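Call:
{"op": "drive_tool", "data": {
  "gripper": [0,0,0,0,0,0],
  "offset": [
    [-0.0135,0,0.0055],
    [-0.0135,0,0.0055],
    [0,0.02,0],
    [0,0.02,0],
    [0,0,0],
    [0,0,0]
  ],
  "turn": [0,0,0,0,0,0]
}}

```text
time_s: 4.53
eef_pos: [578.2, 143.8, 191.3]
ee_rot: [0.441, -0.442, 0.553, -0.552]
force: [0.8, 0.9, -0.5]
grip_width: 0.997
```

```bash
cat > look.py <<'E'
import sys
from h import *
s,M=tcp(); c=ctrl.camera_params('wrist'); T=np.array(c['tool_from_camera'])
save('wrist',sys.argv[1])
W=np.eye(4);W[:3,:3]=M;W[:3,3]=s['eef_pos']
print(s['time_s'],s['eef_pos'],'yaw',np.degrees(np.arctan2(M[1,0],M[0,0])),'box',box(s['eef_pos']).round(1),(RB.T@s['force']).round(1),s['grip_width'],c['cx'],c['cy'])
for q in ['lever_pivot','collar_center','bar_center']:
    for a in ctrl.pinpoint('wrist',q)[:1]:
        p=(W@T@np.r_[a['centre'],1])[:3]; print(q,round(a['score'],2),box(p).round(1))
E
python3 look.py w2.png
```

```text
4.5333 [578.17074387 143.77651944 191.30138793] yaw -102.76196706719513 box [-58.   -1.4 129.3] [ 0.6  1.1 -0.5] 0.99681156738819 284.54001449918394 207.74380850312755
lever_pivot 0.97 [ 2.9  1.  -2.2]
collar_center 0.57 [-64.    1.6  81.6]
bar_center 0.8 [-93.3   1.5 109.1]
```

View pics/w2.png

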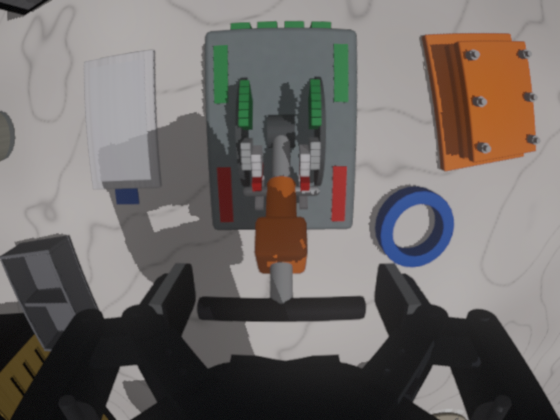

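Call:
{"op": "drive_tool", "data": {
  "gripper": [0,0,0,0,0,0],
  "offset": [
    [-0.0025,0.015,0],
    [0,0.015,0],
    [0,0.015,0],
    [0,0.016,0],
    [0,0,0],
    [0,0,0]
  ],
  "turn": [0,0,0,0,0,0]
}}

```text
time_s: 5.23
eef_pos: [579.1, 146.7, 130.8]
ee_rot: [0.442, -0.442, 0.552, -0.552]
force: [0.3, 0.2, 0.2]
grip_width: 1.0
```

```bash
python3 look.py w3.png; python3 -c "
from h import *
im,d=ctrl.capture('side'); cv2.imwrite('pics/s3.png',cv2.resize(im[110:260,200:400,::-1],(800,600),interpolation=cv2.INTER_CUBIC))"
```

```text
5.2333 [579.12592084 146.71678459 130.8188079 ] yaw -102.72484894351837 box [-57.7   1.7  68.8] [0.3 0.3 0.2] 1.0000230131594379 284.54001449918394 207.74380850312755
lever_pivot 0.67 [-1.1  0.5 -2.8]
collar_center 0.79 [-67.   -0.8  78.3]
```

View pics/w3.png

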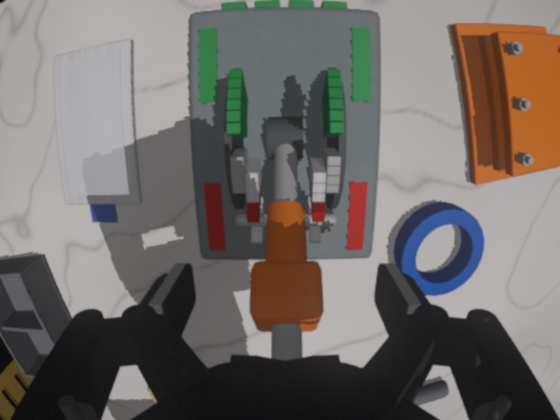

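View pics/s3.png

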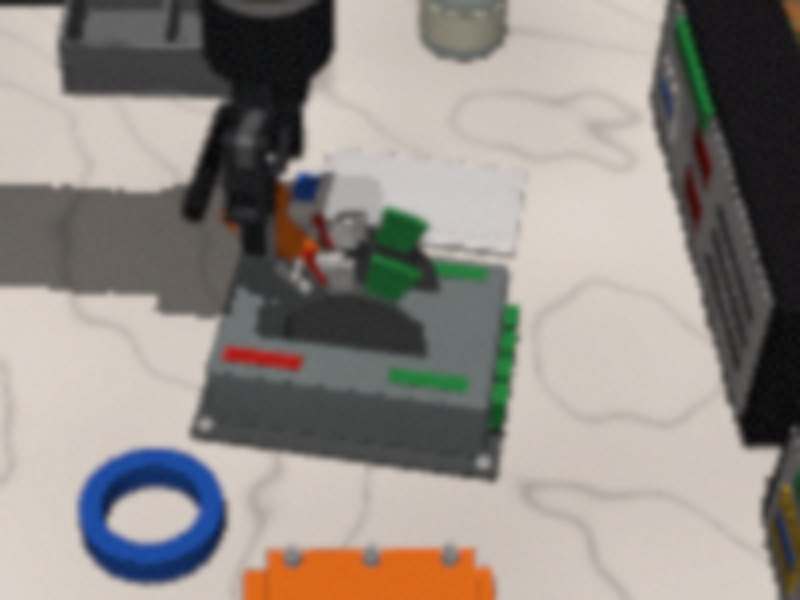

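Call:
{"op": "drive_tool", "data": {
  "gripper": [1,1,1,1,1,1,1,1,1,1],
  "offset": [
    [0,0,0],
    [0,0,0],
    [0,0,0],
    [0,0,0],
    [0,0,0],
    [0,0,0],
    [0,0,0],
    [0,0,0],
    [0,0,0],
    [0,0,0]
  ],
  "turn": [0,0,0,0,0,0,0,0,0,0],
  "force": 50
}}

```text
time_s: 6.32
eef_pos: [578.8, 146.3, 130.5]
ee_rot: [-0.441, 0.442, -0.552, 0.552]
force: [-3.0, -4.2, 3.4]
grip_width: 0.365
```

```bash
python3 look.py w4.png
```

```text
6.3167 [578.75566356 146.30742552 130.5293086 ] yaw -102.70436694222985 box [-57.9   1.2  68.5] [-2.  -4.7  3.4] 0.3646772049593246 284.54001449918394 207.74380850312755
lever_pivot 0.76 [ 0.1  5.4 -3.7]
collar_center 0.82 [-65.9  -1.8  76.8]
```

View pics/w4.png

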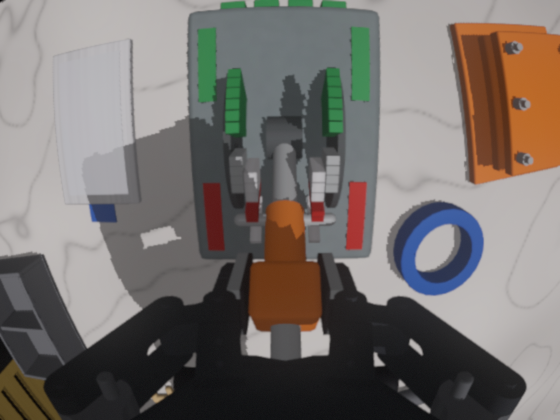

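Call:
{"op": "drive_tool", "data": {
  "gripper": [1,1,1,1,1,1,1,1,1,1],
  "offset": [
    [0,-0.00155,-0.0013],
    [0,-0.00155,-0.0013],
    [0,-0.00155,-0.0013],
    [0,-0.00155,-0.0013],
    [0,-0.00155,-0.0013],
    [0,-0.00155,-0.0013],
    [0,-0.00155,-0.0013],
    [0,-0.00155,-0.0013],
    [0,0,0],
    [0,0,0]
  ],
  "turn": [0,0,0,0,0,0,0,0,0,0]
}}

```text
time_s: 7.35
eef_pos: [569.2, 148.4, 142.1]
ee_rot: [-0.441, 0.442, -0.552, 0.553]
force: [3.0, -5.7, -6.0]
grip_width: 0.365
```

```bash
python3 look.py w5.png
```

```text
7.35 [569.21474061 148.38089491 142.10925823] yaw -102.72365300911339 box [-67.7   1.1  80.1] [ 4.2 -4.9 -6. ] 0.36525296672874485 284.54001449918394 207.74380850312755
lever_pivot 0.7 [ 2.4  0.9 -2.2]
collar_center 0.77 [-74.6  -2.2  93.4]
bar_center 0.83 [-89.4   3.1 111.6]
```

View pics/w5.png

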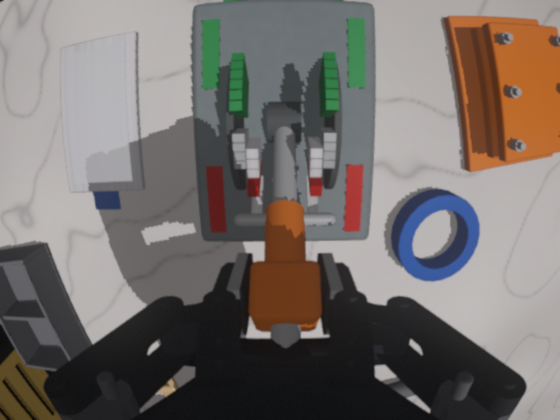

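```bash
python3 - <<'E'
import numpy as np
r=122.8;a=np.radians(33.8-2*np.arange(13)); x=-r*np.sin(a); z=r*np.cos(a)
for i in range(12): print(round(-(z[i+1]-z[i])/1e3,4),round((x[i+1]-x[i])/1e3,4))
E
```

```text
-0.0023 0.0036
-0.0022 0.0037
-0.0021 0.0038
-0.0019 0.0038
-0.0018 0.0039
-0.0017 0.004
-0.0015 0.004
-0.0014 0.0041
-0.0012 0.0041
-0.0011 0.0041
-0.0009 0.0042
-0.0008 0.0042
```

Call:
{"op": "drive_tool", "data": {
  "gripper": [1,1,1,1,1,1,1],
  "offset": [
    [0,-0.001,-0.0007],
    [0,-0.0023,0.0036],
    [0,-0.0022,0.0037],
    [0,-0.0021,0.0038],
    [0,-0.0019,0.0038],
    [0,-0.0018,0.0039],
    [0,0,0]
  ],
  "turn": [0,0,0,0,0,0,0]
}}

```text
time_s: 8.13
eef_pos: [585.8, 144.7, 152.6]
ee_rot: [0.44, -0.443, 0.553, -0.551]
force: [-2.7, -4.0, -10.3]
grip_width: 0.366
```

```bash
python3 look.py w6.png
```

```text
8.1333 [585.78410607 144.73338058 152.56157988] yaw -102.72988890182302 box [-50.7   1.2  90.6] [ -1.8  -4.5 -10.3] 0.3656020866622883 284.54001449918394 207.74380850312755
lever_pivot 0.7 [-70.8   1.5 126.6]
collar_center 0.84 [-60.6  -1.4 103.2]
bar_center 0.75 [-73.6   0.4 125.5]
```

View pics/w6.png

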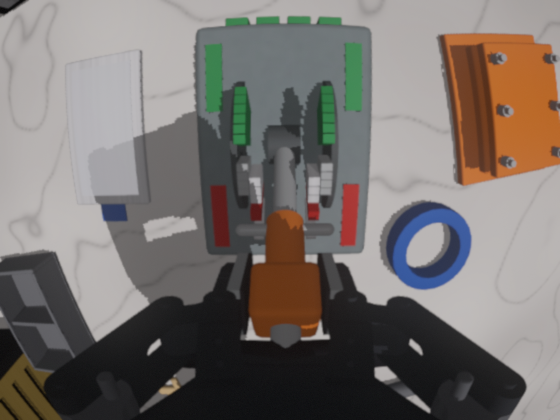

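Call:
{"op": "drive_tool", "data": {
  "gripper": [1,1,1,1,1,1,1],
  "offset": [
    [0,-0.0017,0.004],
    [0,-0.0015,0.004],
    [0,-0.0014,0.0041],
    [0,-0.0012,0.0041],
    [0,-0.0011,0.0041],
    [0,-0.0009,0.0042],
    [0,0,0]
  ],
  "turn": [0,0,0,0,0,0,0]
}}

```text
time_s: 8.92
eef_pos: [609.6, 139.6, 160.5]
ee_rot: [0.44, -0.443, 0.553, -0.551]
force: [-2.7, -4.1, -9.0]
grip_width: 0.368
```

```bash
python3 look.py w7.png;  python3 -c "
from h import *
im,d=ctrl.capture('side'); cv2.imwrite('pics/s7.png',cv2.resize(im[110:260,200:400,::-1],(800,600),interpolation=cv2.INTER_CUBIC))"
```

```text
8.9167 [609.61449476 139.55530297 160.47533074] yaw -102.72656554735802 box [-26.4   1.5  98.5] [-1.7 -4.6 -9. ] 0.36804527826157946 284.54001449918394 207.74380850312755
lever_pivot 0.68 [-1.8  1.4 -3.8]
collar_center 0.73 [-37.9  -1.6 112.4]
bar_center 0.69 [-4.570e+01 -1.000e-01  1.361e+02]
```

View pics/w7.png

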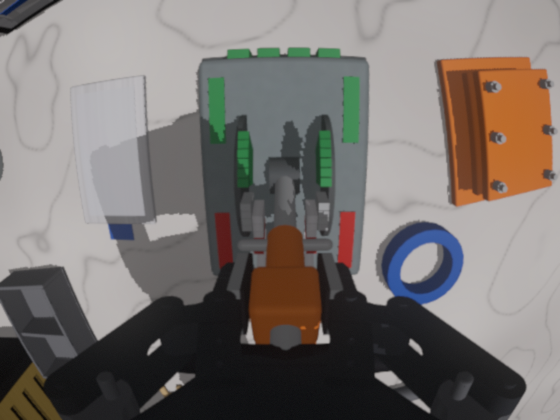

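View pics/s7.png

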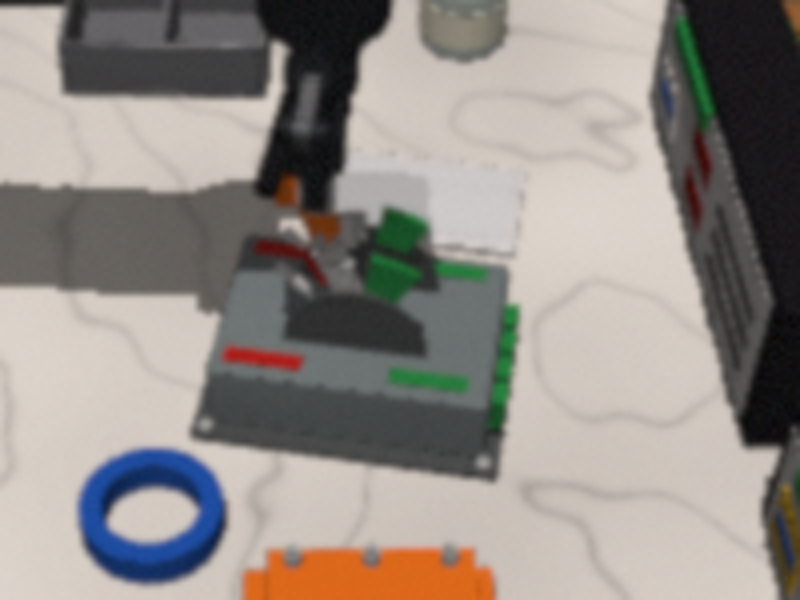

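Call:
{"op": "drive_tool", "data": {
  "gripper": [1,1,1,1,1,1,1,1,1,1],
  "offset": [
    [0,-0.0008,0.0042],
    [0,-0.0004,0.0021],
    [0,0,0],
    [0,0.0016,0.0004],
    [0,0.0016,0.0004],
    [0,0.0016,0.0004],
    [0,0.0016,0.0004],
    [0,0.0016,0.0004],
    [0,0,0],
    [0,0,0]
  ],
  "turn": [0,0,0,0,0,0,0,0,0,0]
}}

```text
time_s: 10.0
eef_pos: [617.7, 137.8, 154.7]
ee_rot: [0.441, -0.442, 0.553, -0.552]
force: [-5.4, -2.9, -5.4]
grip_width: 0.364
```

```bash
python3 look.py w8.png
```

```text
10.0 [617.66306412 137.78392827 154.699281  ] yaw -102.70921815424433 box [-18.1   1.5  92.7] [-4.6 -4.  -5.4] 0.3643811014122587 284.54001449918394 207.74380850312755
lever_pivot 0.63 [ 1.3  2.3 -5.8]
collar_center 0.78 [-31.9  -1.4 105.8]
```

View pics/w8.png

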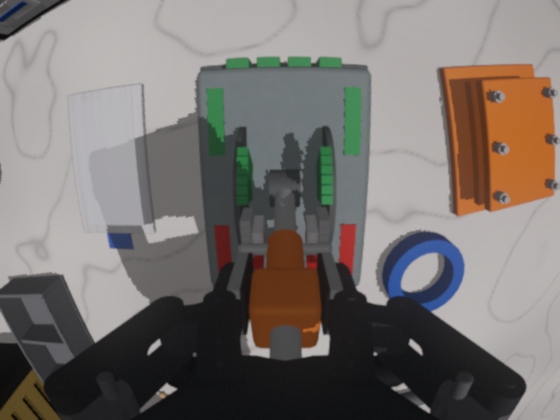

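Call:
{"op": "drive_tool", "data": {
  "gripper": [1,1,0,0,0,0,0,0,0,0,0,0,0,0],
  "offset": [
    [0,0.0015,0.0003],
    [0,0,0],
    [0,0,0],
    [0,0,0],
    [0,0,0],
    [0,0,0],
    [0,0,0],
    [0,0,0.003],
    [0,-0.02,0],
    [0,-0.02,0],
    [0,-0.02,0],
    [0,-0.02,0],
    [0,0,0],
    [0,0,0]
  ],
  "turn": [0,0,0,0,0,0,0,0,0,0,0,0,0,0]
}}

```text
time_s: 11.37
eef_pos: [622.2, 137.1, 234.2]
ee_rot: [-0.442, 0.441, -0.552, 0.553]
force: [-0.7, 0.4, -0.5]
grip_width: 1.003
```

```bash
python3 look.py w9.png
```

```text
11.3667 [622.22736325 137.13821654 234.18260767] yaw -102.72007128475309 box [-13.5   1.9 172.2] [-0.7  0.3 -0.5] 1.0025437476563563 284.54001449918394 207.74380850312755
lever_pivot 0.85 [-1.6  2.3 -2.6]
collar_center 0.93 [-30.6  -2.3 105.8]
bar_center 0.94 [-40.    4.9 138.9]
```

View pics/w9.png

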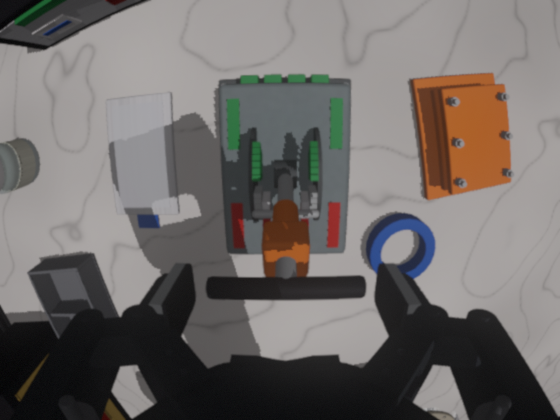

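Call:
{"op": "drive_tool", "data": {
  "gripper": [1,1,1,1,1,1,1,1,1,1,1,1,1,1,1,1],
  "offset": [
    [0,0,-0.0165],
    [0,0,-0.0165],
    [0,0,-0.0165],
    [0,0,-0.0165],
    [0,0,0],
    [0,0,0],
    [0,0,0],
    [0,0,0],
    [0,0,0],
    [0,0,0],
    [0,0,0],
    [0,0.0145,0],
    [0,0.0145,0],
    [0,0.0145,0],
    [0,0,0],
    [0,0,0]
  ],
  "turn": [0,0,0,0,0,0,0,0,0,0,0,0,0,0,0,0]
}}

```text
time_s: 12.9
eef_pos: [557.3, 151.6, 189.9]
ee_rot: [0.441, -0.442, 0.553, -0.552]
force: [0.4, 0.5, -0.5]
grip_width: -0.002
```

```bash
python3 look.py w10.png
```

```text
12.9 [557.32619245 151.61380865 189.89702471] yaw -102.7221565609344 box [-80.    1.6 127.9] [ 0.3  0.6 -0.5] -0.00199664992837943 284.54001449918394 207.74380850312755
lever_pivot 0.95 [ 2.7  4.3 -1.4]
collar_center 0.76 [-31.   -2.8 106.4]
bar_center 0.7 [-39.6   1.5 138.8]
```

View pics/w10.png

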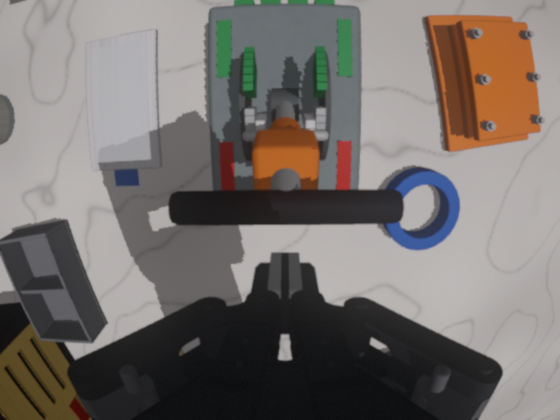

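Call:
{"op": "drive_tool", "data": {
  "gripper": [1,1,1,1,1,1,1,1,1,1,1,1],
  "offset": [
    [0,0,0.006],
    [0,0,0.006],
    [0,0,0.006],
    [0,-0.0005,0.0025],
    [0,-0.0005,0.0025],
    [0,-0.0005,0.0025],
    [0,-0.0005,0.0025],
    [0,-0.0005,0.0025],
    [0,-0.0005,0.0025],
    [0,-0.0005,0.0025],
    [0,-0.0005,0.0025],
    [0,0,0]
  ],
  "turn": [0,0,0,0,0,0,0,0,0,0,0,0]
}}

```text
time_s: 14.1
eef_pos: [594.7, 143.4, 194.2]
ee_rot: [0.442, -0.442, 0.553, -0.552]
force: [-2.8, 0.8, 1.9]
grip_width: -0.001
```

```bash
python3 look.py w11.png
```

```text
14.1 [594.68858405 143.41417242 194.24488226] yaw -102.71685760311905 box [-41.8   1.9 132.2] [-2.9  0.2  1.9] -0.0010210939106971716 284.54001449918394 207.74380850312755
lever_pivot 0.72 [ 1.5  2.8 -2.3]
collar_center 0.65 [-15.6  -2.1 109.9]
bar_center 0.83 [-19.7   1.8 144.4]
```

Call:
{"op": "drive_tool", "data": {
  "gripper": [1,1,1,1,1,1],
  "offset": [
    [0,0,0.001],
    [0,0,0.001],
    [0,0,0.001],
    [0,0,0.001],
    [0,0,0.001],
    [0,0,0.001]
  ],
  "turn": [0,0,0,0,0,0]
}}

```text
time_s: 14.8
eef_pos: [600.0, 142.1, 194.2]
ee_rot: [0.441, -0.442, 0.553, -0.552]
force: [-5.9, 1.1, 3.6]
grip_width: 0.0
```

Call:
{"op": "drive_tool", "data": {
  "gripper": [1,1,1,1,1,1],
  "offset": [
    [0,0,0.001],
    [0,0,0.001],
    [0,0,0.001],
    [0,0,0.001],
    [0,0,0.001],
    [0,0,0.001]
  ],
  "turn": [0,0,0,0,0,0]
}}

```text
time_s: 15.3
eef_pos: [605.9, 140.8, 194.2]
ee_rot: [0.441, -0.442, 0.552, -0.552]
force: [-5.4, 0.9, 2.7]
grip_width: -0.0
```

Call:
{"op": "drive_tool", "data": {
  "gripper": [1,1,1,1,1,1],
  "offset": [
    [0,0,0.001],
    [0,0,0.001],
    [0,0,0.001],
    [0,0,0.001],
    [0,0,0.001],
    [0,0,0.001]
  ],
  "turn": [0,0,0,0,0,0]
}}

```text
time_s: 15.8
eef_pos: [612.0, 139.4, 194.1]
ee_rot: [0.442, -0.442, 0.552, -0.552]
force: [-3.4, 3.0, 2.1]
grip_width: 0.002
```

Call:
{"op": "drive_tool", "data": {
  "gripper": [1,1,1,1,1,1],
  "offset": [
    [0,0,0.001],
    [0,0,0.001],
    [0,0,0.001],
    [0,0,0.001],
    [0,0,0.001],
    [0,0,0.001]
  ],
  "turn": [0,0,0,0,0,0]
}}

```text
time_s: 16.3
eef_pos: [618.2, 137.8, 193.8]
ee_rot: [-0.442, 0.441, -0.552, 0.553]
force: [-0.4, -0.2, 0.9]
grip_width: 0.004
```

```bash
python3 look.py w12.png
```

```text
16.3 [618.20382565 137.75495303 193.79896865] yaw -102.73027933065491 box [-17.6   1.6 131.8] [-0.4 -0.2  0.9] 0.003849109888580777 284.54001449918394 207.74380850312755
lever_pivot 0.73 [ 0.4  1.2 -6.7]
collar_center 0.62 [ 4.000e+00 -1.000e-01  1.018e+02]
bar_center 0.56 [  3.5   2.7 148.9]
```

View pics/w12.png

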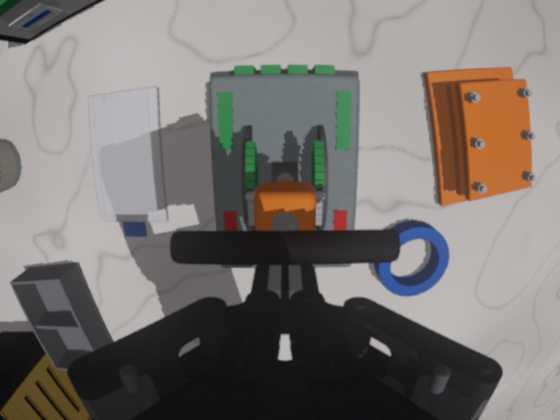

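Call:
{"op": "drive_tool", "data": {
  "gripper": [1,1,1,1,1],
  "offset": [
    [0,0,0.001],
    [0,0,0.001],
    [0,0,0.001],
    [0,0,0],
    [0,0,0]
  ],
  "turn": [0,0,0,0,0]
}}

```text
time_s: 16.92
eef_pos: [620.7, 137.3, 194.0]
ee_rot: [0.441, -0.442, 0.552, -0.552]
force: [-2.1, 0.5, 0.3]
grip_width: 0.0
```

Call:
{"op": "drive_tool", "data": {
  "gripper": [1,1,1,1],
  "offset": [
    [0,0,0.001],
    [0,0,0.001],
    [0,0,0.001],
    [0,0,0]
  ],
  "turn": [0,0,0,0]
}}

```text
time_s: 17.25
eef_pos: [623.9, 136.7, 194.0]
ee_rot: [-0.442, 0.441, -0.552, 0.552]
force: [-2.4, 0.2, 1.4]
grip_width: -0.004
```

```bash
python3 look.py w13.png
```

```text
17.25 [623.92660102 136.66248948 194.01092645] yaw -102.72071589556454 box [-11.8   1.8 132. ] [-2.4 -0.3  1.4] -0.003796339706840387 284.54001449918394 207.74380850312755
collar_center 0.91 [  7.6   0.4 103.9]
bar_center 0.91 [  9.4   3.4 146.4]
```

Call:
{"op": "drive_tool", "data": {
  "gripper": [1,1,1],
  "offset": [
    [0,0,0.001],
    [0,0,0.001],
    [0,0,0]
  ],
  "turn": [0,0,0]
}}

```text
time_s: 17.7
eef_pos: [625.7, 136.3, 194.0]
ee_rot: [0.442, -0.442, 0.552, -0.552]
force: [-2.6, 0.4, 1.8]
grip_width: -0.002
```

```bash
python3 look.py w14.png;  python3 -c "
from h import *
im,d=ctrl.capture('side'); cv2.imwrite('pics/s14.png',cv2.resize(im[110:260,200:400,::-1],(800,600),interpolation=cv2.INTER_CUBIC))"
```

```text
17.7 [625.72588692 136.2669406  194.01502457] yaw -102.71788282593646 box [ -9.9   1.8 132. ] [-2.6 -0.2  1.8] -0.0015746885054410858 284.54001449918394 207.74380850312755
lever_pivot 0.75 [-1.6  5.8 -3.3]
collar_center 0.7 [  9.8  -3.1 103.1]
bar_center 0.66 [  9.5   2.1 145.3]
```

View pics/w14.png

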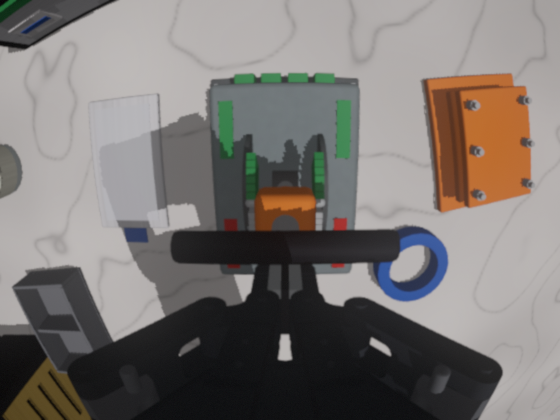

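View pics/s14.png

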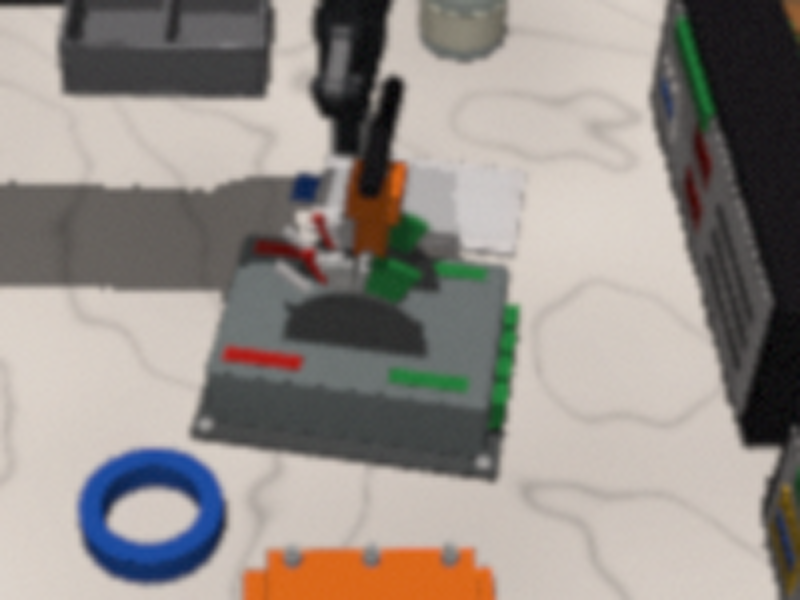

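Call:
{"op": "drive_tool", "data": {
  "gripper": [1,1,1],
  "offset": [
    [0,0,0.001],
    [0,0,0.001],
    [0,0,0]
  ],
  "turn": [0,0,0]
}}

```text
time_s: 18.2
eef_pos: [626.9, 136.0, 194.0]
ee_rot: [0.441, -0.442, 0.553, -0.552]
force: [-6.9, 0.7, 2.7]
grip_width: 0.002
```

Call:
{"op": "drive_tool", "data": {
  "gripper": [1,1,1],
  "offset": [
    [0,0,0.001],
    [0,0,0.001],
    [0,0,0]
  ],
  "turn": [0,0,0]
}}

```text
time_s: 18.45
eef_pos: [627.9, 135.8, 194.0]
ee_rot: [0.44, -0.443, 0.553, -0.551]
force: [-12.9, 1.1, 4.9]
grip_width: 0.001
```

Call:
{"op": "drive_tool", "data": {
  "gripper": [1,1,1,1,1,1,1,1,1,1],
  "offset": [
    [0,0,-0.005],
    [0,0,-0.01],
    [0,0,-0.015],
    [0,0,-0.02],
    [0,-0.02,-0.02],
    [0,-0.03,-0.01],
    [0,-0.03,0],
    [0,-0.02,0],
    [0,0,0],
    [0,0,0]
  ],
  "turn": [0,0,0,0,0,0,0,0,0,0]
}}

```text
time_s: 19.28
eef_pos: [552.0, 152.9, 294.7]
ee_rot: [-0.442, 0.441, -0.552, 0.553]
force: [1.1, -0.5, -0.4]
grip_width: -0.003
```

```bash
python3 look.py w15.png;  python3 -c "
from h import *
im,d=ctrl.capture('side'); cv2.imwrite('pics/s15.png',cv2.resize(im[110:260,200:400,::-1],(800,600),interpolation=cv2.INTER_CUBIC))
for n in ['side','top']:
  im,d=ctrl.capture(n)
  for q in ['collar_center','bar_center','lever_pivot','clamp_jig','pouch_cell','tape_roll']:
    print(n,q,[(round(a['score'],2),(box(towld(n,a['centre'])) if '_c' in q and q[0] in 'cb' and 'center' in q else towld(n,a['centre'])).round(1)) for a in ctrl.pinpoint(n,q)[:1]])
"
```

```text
19.2833 [552.00784355 152.90690186 294.65313685] yaw -102.72659263142683 box [-85.5   1.7 232.7] [ 1.2 -0.2 -0.4] -0.003131336028602609 284.54001449918394 207.74380850312755
lever_pivot 0.64 [-2.   4.6 -3.8]
collar_center 0.93 [ 10.7   1.3 103. ]
bar_center 0.64 [ 14.6   2.2 145.8]
side collar_center [(0.5, array([  8.4,  -0. , 104.7]))]
side bar_center [(0.88, array([ 12. ,   4.5, 143.5]))]
side lever_pivot [(0.96, array([635.7, 133.1,  62.5]))]
side clamp_jig [(0.96, array([633. , -90.1,  -1.2]))]
side pouch_cell [(0.71, array([687.3, 303. ,   1.8]))]
side tape_roll [(0.62, array([496.9,  11.8,   2.5]))]
top collar_center [(0.58, array([  4. ,   2.7, 103.1]))]
top bar_center [(0.66, array([  9. ,  -1.7, 144.8]))]
top lever_pivot [(0.76, array([632.1, 132.1,  62.9]))]
top clamp_jig [(0.68, array([628. , -93.2,   2.5]))]
top pouch_cell [(0.56, array([686.9, 298.8,  -1.8]))]
top tape_roll [(0.58, array([500.9,  12.5,  -0.7]))]
```

View pics/w15.png

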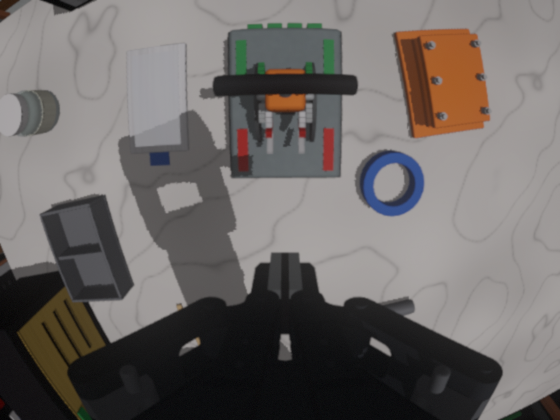

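View pics/s15.png

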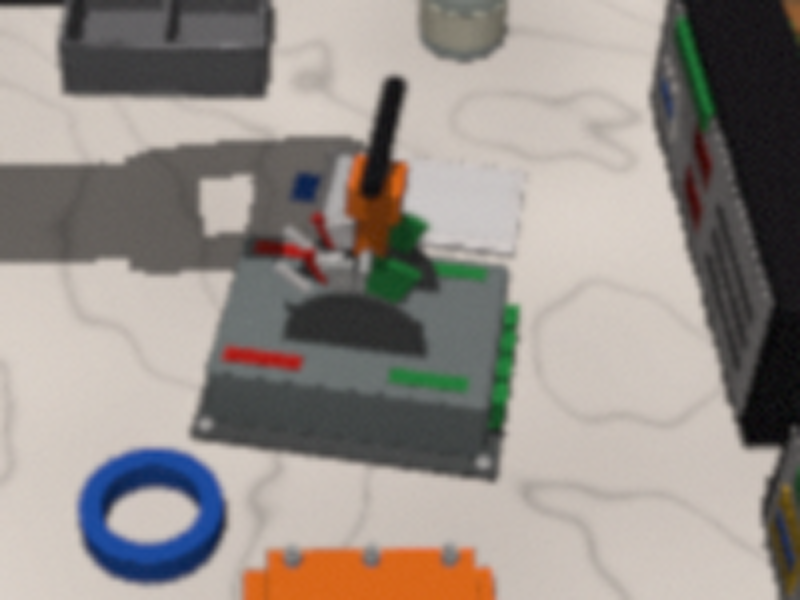

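Call:
{"op": "drive_tool", "data": {
  "gripper": [1,1,1,1,1,1,1,1,1,1,1],
  "offset": [
    [0,0,0.024],
    [0,0,0.024],
    [0,0,0.024],
    [0,0,0.024],
    [0,0,0.024],
    [0,0,0.024],
    [0,0.032,0],
    [0,0.032,0],
    [0,0.032,0],
    [0,0,0],
    [0,0,0]
  ],
  "turn": [0,0,0,0,0,0,0,0,0,0,0]
}}

```text
time_s: 21.15
eef_pos: [691.6, 121.3, 197.5]
ee_rot: [0.441, -0.442, 0.553, -0.552]
force: [-0.5, 0.5, 1.9]
grip_width: -0.001
```

Call:
{"op": "drive_tool", "data": {
  "gripper": [1,1,1,1,1,1,1,1,1,1,1],
  "offset": [
    [0,0,-0.005],
    [0,0,-0.005],
    [0,0,-0.005],
    [0,0,-0.005],
    [0,0,-0.002],
    [0,0,-0.001],
    [0,0,-0.001],
    [0,0,-0.001],
    [0,0,-0.001],
    [0,0,0],
    [0,0,0]
  ],
  "turn": [0,0,0,0,0,0,0,0,0,0,0]
}}

```text
time_s: 22.07
eef_pos: [666.7, 127.0, 197.9]
ee_rot: [0.442, -0.442, 0.552, -0.552]
force: [0.5, 0.8, -0.2]
grip_width: -0.002
```

```bash
python3 look.py w16.png
```

```text
22.0667 [666.65076663 126.96811612 197.93050366] yaw -102.71995151211492 box [ 32.    1.8 135.9] [ 0.3  0.9 -0.2] -0.0015773018952160611 284.54001449918394 207.74380850312755
lever_pivot 0.56 [ 0.6  2.6 -4.3]
```

Call:
{"op": "drive_tool", "data": {
  "gripper": [1,1,1,1,1],
  "offset": [
    [0,0,-0.001],
    [0,0,-0.001],
    [0,0,-0.001],
    [0,0,-0.001],
    [0,0,0]
  ],
  "turn": [0,0,0,0,0]
}}

```text
time_s: 22.68
eef_pos: [662.6, 128.0, 198.1]
ee_rot: [-0.442, 0.442, -0.552, 0.552]
force: [0.1, -0.1, 0.3]
grip_width: 0.003
```

Call:
{"op": "drive_tool", "data": {
  "gripper": [1,1,1,1],
  "offset": [
    [0,0,-0.001],
    [0,0,-0.001],
    [0,0,-0.001],
    [0,0,0]
  ],
  "turn": [0,0,0,0]
}}

```text
time_s: 23.02
eef_pos: [660.0, 128.5, 198.3]
ee_rot: [-0.442, 0.441, -0.552, 0.553]
force: [3.6, 0.5, 0.7]
grip_width: -0.003
```

Contact at friction level; continue a little.

Call:
{"op": "drive_tool", "data": {
  "gripper": [1,1,1,1],
  "offset": [
    [0,0,-0.001],
    [0,0,-0.001],
    [0,0,-0.001],
    [0,0,0]
  ],
  "turn": [0,0,0,0]
}}

```text
time_s: 23.35
eef_pos: [656.8, 129.2, 198.3]
ee_rot: [-0.442, 0.441, -0.552, 0.552]
force: [3.2, -1.3, 2.0]
grip_width: -0.001
```

Call:
{"op": "drive_tool", "data": {
  "gripper": [1,1,1],
  "offset": [
    [0,0,-0.001],
    [0,0,-0.001],
    [0,0,0]
  ],
  "turn": [0,0,0]
}}

```text
time_s: 23.6
eef_pos: [654.8, 129.6, 198.1]
ee_rot: [-0.442, 0.442, -0.552, 0.552]
force: [3.4, -0.8, 1.9]
grip_width: 0.001
```

Call:
{"op": "drive_tool", "data": {
  "gripper": [1,1,1],
  "offset": [
    [0,0,-0.001],
    [0,0,-0.001],
    [0,0,0]
  ],
  "turn": [0,0,0]
}}

```text
time_s: 23.85
eef_pos: [653.6, 129.9, 198.2]
ee_rot: [-0.442, 0.441, -0.552, 0.553]
force: [7.8, -1.2, 2.1]
grip_width: -0.002
```

Call:
{"op": "drive_tool", "data": {
  "gripper": [1,1,1],
  "offset": [
    [0,0,-0.001],
    [0,0,-0.001],
    [0,0,0]
  ],
  "turn": [0,0,0]
}}

```text
time_s: 24.1
eef_pos: [652.6, 130.1, 198.3]
ee_rot: [-0.443, 0.44, -0.551, 0.554]
force: [12.6, -1.6, 0.8]
grip_width: 0.0
```

Call:
{"op": "drive_tool", "data": {
  "gripper": [1,1,1,1,1,1,1,1,1,1],
  "offset": [
    [0,0,0.005],
    [0,0,0.015],
    [0,0,0.015],
    [0,-0.03,0],
    [0,-0.035,0],
    [0,-0.035,-0.035],
    [0,0,-0.035],
    [0,0,-0.035],
    [0,0,0],
    [0,0,0]
  ],
  "turn": [0,0,0,0,0,0,0,0,0,0]
}}

```text
time_s: 24.93
eef_pos: [586.4, 145.4, 292.5]
ee_rot: [0.441, -0.442, 0.553, -0.551]
force: [0.4, -0.7, 0.5]
grip_width: -0.002
```

```bash
python3 look.py w17.png;  python3 -c "
from h import *
for n in ['side','top']:
  im,d=ctrl.capture(n)
  if n=='side': cv2.imwrite('pics/s17.png',cv2.resize(im[110:260,200:400,::-1],(800,600),interpolation=cv2.INTER_CUBIC))
  for q in ['collar_center','bar_center','clamp_jig','pouch_cell','tape_roll']:
    print(n,q,[(round(a['score'],2),(box(towld(n,a['centre'])) if 'center' in q else towld(n,a['centre'])).round(1)) for a in ctrl.pinpoint(n,q)[:1]])
"
```

```text
24.9333 [586.41358671 145.39500872 292.50608884] yaw -102.6476916050737 box [-50.3   2.  230.5] [ 0.5 -0.6  0.5] -0.0016181187404665954 284.54001449918394 207.74380850312755
lever_pivot 0.71 [-2.3  4.2 -4.4]
collar_center 0.9 [  3.    0.6 102.3]
bar_center 0.88 [  3.9  -0.9 147.5]
side collar_center [(0.68, array([  3. ,   0.8, 103.4]))]
side bar_center [(0.7, array([  3.8,   3.5, 143.4]))]
side clamp_jig [(0.64, array([632.7, -88.8,  -2.3]))]
side pouch_cell [(0.95, array([6.853e+02, 3.047e+02, 2.000e-01]))]
side tape_roll [(0.8, array([5.008e+02, 1.320e+01, 5.000e-01]))]
top collar_center []
top bar_center []
top clamp_jig [(0.93, array([ 6.284e+02, -9.520e+01,  6.000e-01]))]
top pouch_cell [(0.69, array([687.6, 299.3,   2.1]))]
top tape_roll [(0.86, array([501.5,  12.9,   1.7]))]
```

View pics/w17.png

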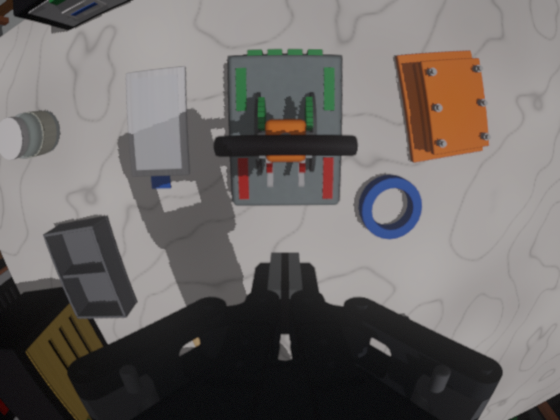

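```bash
python3 -c "
from h import *
print(ctrl.finish_job())"
```

```text
the job is handed in; nothing more can be done
None
```

The isolator is at test with the pin latched in the notch, and I handed the job in at about 25 s with the hand clear of everything.

**How I did it:**
- The tool can only turn about its own finger axis, so the hand could not tilt along the lever as you advised. I pointed it straight down and gripped the collar on its y faces instead.
- I lifted the collar about 16 mm, swung the lever past the red gate to about 0.45 rad, and lowered the collar before letting go.
- I then pushed the cross bar slowly with the shut fingers until the pin dropped.

**Last checks:**
- **Latch:** the lever stopped both ways, with force rising to about 13 N against roughly 3 N of friction. It has about 3.5 degrees of travel in total, against the "some 2 degrees" described.
- **Collar height:** the side and wrist cameras put the collar 102 to 103 mm from the pivot. That matches fully down (105 mm) rather than resting on the land (111 mm), within the networks' 4 mm accuracy.
- **Lever position:** upright to slightly past, about 0.76 rad. It rests at the red-side edge of its play, where my backward test push left it.
- **Bystanders:** jig, pouch cell and tape roll are where they were at the start, within measuring noise of about 4 mm.
- **Missing check:** in the last top picture the network found neither the collar nor the bar, so those readings come from the side and wrist cameras only.

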